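# Bring the valve to the top of a trolley wheel

### The arm

A 7-joint arm with a two-finger parallel gripper is mounted at the origin on the work surface. World frame = base frame: x ahead of the robot, y to its left, z up, the work surface at z = 0. Lengths are in m, angles in rad, forces in N, time in s.
With the tool pointing down it reaches from about 0.4 to 0.875 m from the base axis. Payload 6.5 kg.
Tool frame: the origin (TCP) lies midway between the tips of the shut fingers; the grasp point (between the pads) lies 19 mm behind it (r.hold_point_z is the distance from the TCP to the grasp point, in m); z points along the fingers, y is the line along which they close (so a half turn about z gives the same grasp; the last joint's range is limited). The gripper opens to 85 mm and grips with 20 to 120 N. Pads are 22 mm wide; open, the fingers measure 114 mm over their backs; the gripper's body (76 mm by 85 mm) begins 54 mm behind the grasp point. The pads swing forward as they close: fully open they stand 13 mm farther back than shut.
Start: joints at [-0.066, 0.536, -0.004, 1.538, 0.003, 1.067, -0.071], TCP at [0.65, 0, 0.231] pointing down, gripper open.
Joint ranges: [-2.7, 2.7], [-0.37, 2.16], [-1.27, 1.26], [0.24, 2.4], [-1.31, 4.45], [0.19, 1.91], [-2.76, 2.76]. Speed limits (rad/s): [2.39, 2.39, 3.14, 3.14, 3.14, 3.14, 3.14].

### API

Orientations are given as a rotation vector (axis times angle).
In Python, from cell import r gives the robot as it stands.
- The arm moves only by the tool carry_out, never from a script. Its argument "plan" is a list of rows, each a list of 3 entries, a list of its own where there are three numbers: the shift along the world's x, y, z in cm, then the turn about the world's z in degrees, then the opening in per cent of the stroke, from 0 (shut) to 100 (fully open). In form: [[[dx, dy, dz], twist, claw], ...]. A call has 1 to 12 rows; each row is the pose to reach, as a shift and turn from the pose commanded when the call began; what a row does not reach only later rows make up. A row lasts 1/10 s, in which the tool goes at most 50 mm and 8.59 degrees, less where a joint would pass 70% of its speed; a pose out of reach is approached as far as the arm can. A call with a gripper value outside its range is refused whole. The fingers move at their own pace and stop on an object; "force" is the grip in N (left out, the last holds). Time passes only in rows, so rows that repeat a pose let the fingers close. It gives the time, the measured TCP pose, the force, the opening and the grip force at its end, in the units of the state.
- r.get_obs(): the state, without advancing time (a new reading comes with each control period).
- r.capture(name): name is "scene" or "side" or "wrist"; returns a dict with "frame" (420x560x3 uint8, red, green, blue), "mtx" (3x3 intrinsics, pixels), "view" (4x4, takes a point from world to camera coordinates). Camera axes: x right, y up, looking along -z (the intrinsics and any distortion apply to the point x, -y, -z); pixel columns grow to the right and rows downward; lengths in m; the calibration is good to about 2 mm. A picture is of the moment at which its call begins. There is no depth.
- r.job_done(): hands the job in; it is judged then, once.
Trained networks look in a picture, given as the dict that the camera call returned (one of the last four; its "shot" number tells which), for a name from the list of things; names that differ only in an ending like _2 or _b are one class to them, and where a whole thing is asked for, a point or a joint stands for the part that bears it (a point fixed in the world has none). Each returns a list of dicts, best first, with "confidence" (0 to 1); they miss things now and then, are a little off and sometimes report something else, mostly with a low value. They report only what shows in the picture. A call takes as long as a camera call.
- r.search_frame(query, picture): "rect" ([centre column, centre row, width, height] in pixels, round what is visible of it).
- r.spot_point(query, picture): "uv" ([column, row] in pixels: a listed point, or the origin of a listed thing).
The state is a dict: "clock": time; "joint_pos": joint angles; "joint_vel": joint speeds; "joint_torque": joint torques, N m; "tcp_pos": TCP position; "tcp_rot": TCP orientation; "contact_force": force on the tool from outside, world axes, zero at the start; "wrist_torque": the same for the moment, N m; "opening": opening from 0.0 (shut) to 1.0 (fully open); "grip_force": force on a finger pad.
Only numpy, scipy, OpenCV 4.12 (cv2) and the standard library are available. Lean on these libraries where they do the work, as an engineer would, in place of code of your own. Each camera call takes 0.05 s, during which the arm holds its last target. There are 200 camera calls.

### The job

The trolley wheel on the sloping wheel stand is waiting to be pumped up: push its spokes round with a fingertip, taking the next spoke when you run out of room, until the valve stem is straight up at the very top of the wheel, and leave it standing still there. Push only on the spokes, never on the tyre or the valve stem, and leave the other things on the counter where they are; nothing is to be picked up.

Things in the scene. Friction and masses are not known exactly. Their poses are not given: they have to be found in the camera images.
- stand: dark steel bench stand of the wheel, fixed: base plate 160 x 440 x 12 mm (x, y, z; origin under its centre), uprights at y = +-200 mm, 170 mm high, 50 mm by 16 mm
- head: the stand's fixed axle carrier. Origin: on the axle in the wheel's middle plane, 170 mm above the counter. z: the axle, out of the wheel's open face, 40 deg from vertical, leaning away from the robot (yaw varies). -x: straight uphill in the wheel's plane; y: level. A steel bar (x +-9, z 28 to 36 mm) crosses the face through the axle, y +-200 mm; a like one behind (z -36 to -28)
- wheel (a joint): wheel angle about head z, rad: 0 with the valve stem at the very top, growing counter-clockwise seen from the open face (the top goes towards head -y); endless, not wrapped, so 6.28 is also the top. Friction of 0.45 N m (about 6 N at 70 mm) holds the wheel where it is left. Hub: 56 mm across, head z +-21 mm
- spokes: five straight aluminium spokes from hub to rim (inner radius 116 mm), 12 mm wide, 16 mm deep (head z 0 to 16 mm), turning with the wheel, the gaps open right through. Origin on the axle, z as the head's. The stem lies midway between two: at wheel angle q they stand at q + 36, 108, 180, 252, 324 deg, counter-clockwise from the top
- tyre: black rubber tyre, fixed to the wheel: outer radius 160 mm, inner 122 mm, 38 mm wide (head z +-19 mm); origin on the axle, z as the head's, turning with the wheel
- valve: the valve stem, fixed in the wheel: a short black rubber stub 11 mm thick with a brass end 10 mm thick, slanting from the rim (radius 118 mm) inwards and out of the face to radius 89 mm, head z 2 to 25 mm; its origin is on the axle, its -x axis points from the axle to the stem
- valve_tip (a point): brass end of the valve stem, 94 mm from the axle, 20 mm out from the wheel's middle plane
- tyre_lever: bare steel tyre lever, a rod 12 mm thick and 230 mm long, slightly bent up at one end, lying down; origin under its middle. Bystander
- gauge: round steel pressure gauge 48 mm across, 18 mm high, with a 50 mm steel stub, lying face up; origin under the dial's centre. Bystander
- carburettor: aluminium carburettor about 70 x 70 x 88 mm standing on its flange; origin at the centre of its underside. Bystander
- spray_can: upright spray can 60 mm across, 180 mm high; origin at the centre of its underside. Bystander
- mug: white mug 80 mm across, 90 mm high, with a handle on its +y side; origin at the centre of its underside. Bystander
- bulb_box: cardboard box 60 x 90 x 40 mm; origin at the centre of its underside. Bystander
- screwdriver: screwdriver with a black handle lying on the counter; origin beneath it. Bystander

How it is judged:
On the way, in this order (a step that is already met when the one before it is completed fails the run):
1. a spoke is being pushed by the fingers while the valve is still in the lower half (contact force between the fingers and spokes above 1 N and x of valve_tip in the frame of head above 0 m), for 0.1 s.
2. the valve has come up past the level of the axle (x of valve_tip in the frame of head below -0.01 m), for 0.1 s.
At the end, for the whole second after the job is handed in: The valve stem's end is in the upper half of the wheel and within 10 mm sideways of straight up from the axle (about 6 deg either way), the wheel is at rest, and every bystander is within 25 mm of where it stood (y of valve_tip in the frame of head between -0.01 and 0.01 m and x of valve_tip in the frame of head below 0 m and velocity of joint wheel between -0.05 and 0.05 rad/s and distance of each of tyre_lever, gauge, carburettor, spray_can, mug, bulb_box, screwdriver from where it was at the start of the episode below 0.025 m); the robot touches nothing.
It fails at once if the tyre is pushed with the fingers (contact force between the fingers and tyre above 5 N).
It fails at once if the valve stem is pushed with the fingers (contact force between the fingers and valve above 2 N).
It fails at once if something else on the counter is shifted or lifted by more than 25 mm (distance of any of tyre_lever, gauge, carburettor, spray_can, mug, bulb_box, screwdriver from where it was at the start of the episode above 0.025 m).
It also fails if it takes over 64 s, if anything falls off the work surface, if the arm or the gripper's body presses on something with over 40 N, if the wrist force passes 120 N, or if a joint passes its speed limit or range.

## Working session

There is one attempt and no reset: what is moved stays moved. The work goes in short steps, Python scripts to look and compute and a tool call to move; the robot and the scene stay as the last step left them, time stands still between calls to the robot, and variables do not carry over. Pictures are saved under pics/ and viewed, at most 10 in all, crops included, and the job is handed in when it is done.

Besides the shell and the picture viewer there is one more tool, called after "Request:" as a command line: name --argument value ..., lists and objects as JSON in quotes. carry_out: Moves the arm, as the interface text tells. Its arguments: {"type":"object","properties":{"plan":{"type":"array","items":{"type":"array"}},"force":{"type":"number"}},"required":["plan"]}

```bash
mkdir -p pics; python3 - <<'E'
from cell import r
import cv2,numpy as np
ims=[]
for n in ["scene","side"]:
    p=r.capture(n); cv2.imwrite(f"pics/{n}0.png",cv2.cvtColor(p["frame"],cv2.COLOR_RGB2BGR))
    print(n,p["mtx"].tolist(),np.round(p["view"],4).tolist())
    for q in ["head","stand","wheel","valve_tip","valve","spokes","tyre"]:
        print(q,[(np.round(d["uv"],1).tolist(),round(d["confidence"],2)) for d in r.spot_point(q,p)[:2]])
o=r.get_obs();print(o)
E
```

```text
scene [[432.7119056687887, 0.0, 277.5093402853593], [0.0, 432.7119056687887, 214.49334759860366], [0.0, 0.0, 1.0]] [[-0.7574, 0.6529, -0.0103, 0.4142], [-0.5047, -0.5754, 0.6436, 0.202], [0.4143, 0.4926, 0.7653, -1.5037], [0.0, 0.0, 0.0, 1.0]]
head [([252.0, 183.8], 0.76)]
stand [([255.7, 225.5], 0.74)]Traceback (most recent call last):
  File "<stdin>", line 8, in <module>
ValueError: it knows: bulb_box, carburettor, gauge, head, mug, screwdriver, spokes, spray_can, stand, tyre, tyre_lever, valve, valve_tip
```

```bash
ls; python3 - <<'E'
import cv2,numpy as np
a=cv2.imread("pics/scene0.png");b=cv2.imread("pics/side0.png")
print(a.shape)
E
```

```text
pics
(420, 560, 3)[ WARN:0@0.024] global loadsave.cpp:275 findDecoder imread_('pics/side0.png'): can't open/read file: check file path/integrity
```

View pics/scene0.png

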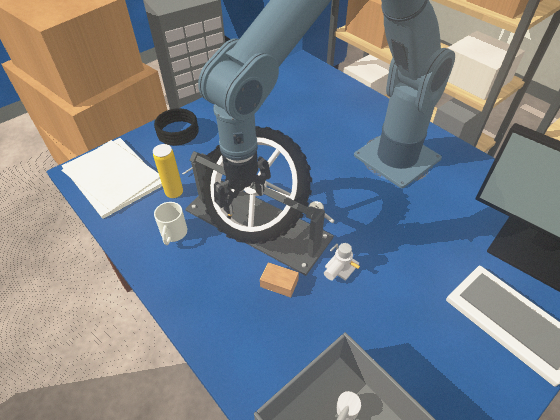

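The scene view shows the arm over the wheel, centred near (252,184), with the mug, the can, the box and the carburettor around it. I'll take the other cameras next.

```bash
python3 - <<'E'
from cell import r
import cv2,numpy as np
for n in ["scene","side","wrist"]:
    p=r.capture(n); cv2.imwrite(f"pics/{n}1.png",cv2.cvtColor(p["frame"],cv2.COLOR_RGB2BGR))
    np.savez(f"{n}1.npz",**{k:p[k] for k in("mtx","view")})
    print(n,p["mtx"].tolist() if n!="scene" else "",np.round(p["view"],4).tolist())
    for q in ["head","stand","valve_tip","valve","spokes","tyre","spray_can","carburettor","mug","bulb_box","gauge","tyre_lever","screwdriver"]:
        print(q,[(np.round(d["uv"],1).tolist(),round(d["confidence"],2)) for d in r.spot_point(q,p)[:2]])
o=r.get_obs();print({k:np.round(v,3).tolist() for k,v in o.items()})
a=cv2.imread("pics/side1.png");b=cv2.imread("pics/wrist1.png")
cv2.imwrite("pics/both1.png",cv2.resize(np.hstack([a,b]),(800,300)))
E
```

```text
scene  [[-0.7574, 0.6529, -0.0103, 0.4142], [-0.5047, -0.5754, 0.6436, 0.202], [0.4143, 0.4926, 0.7653, -1.5037], [0.0, 0.0, 0.0, 1.0]]
head [([254.8, 186.2], 0.55)]
stand [([253.5, 225.0], 0.92)]
valve_tip []
valve [([272.0, 188.3], 0.44)]
spokes [([253.3, 184.5], 0.72)]
tyre []
spray_can [([173.2, 190.0], 0.97)]
carburettor [([342.7, 266.1], 0.84)]
mug [([172.4, 230.4], 0.96)]
bulb_box [([281.0, 285.0], 0.67)]
gauge [([316.3, 208.5], 0.58), ([252.5, 184.8], 0.25)]
tyre_lever [([273.2, 189.5], 0.4)]
screwdriver [([210.1, 157.3], 0.52)]
side [[463.2794082577911, 0.0, 279.44086915002043], [0.0, 463.2794082577911, 202.359495268806], [0.0, 0.0, 1.0]] [[0.9233, -0.3838, 0.0142, -0.5329], [0.1929, 0.4954, 0.8469, -0.2546], [-0.3321, -0.7792, 0.5315, -1.099], [0.0, 0.0, 0.0, 1.0]]
head []
stand [([284.2, 276.9], 0.81), ([385.2, 288.0], 0.6)]
valve_tip []
valve []
spokes [([283.2, 223.0], 0.63)]
tyre [([283.6, 220.6], 0.57)]
spray_can [([383.7, 341.0], 0.64)]
carburettor [([222.7, 225.9], 0.86), ([286.4, 222.2], 0.63)]
mug [([384.6, 291.5], 0.72)]
bulb_box []
gauge [([212.6, 276.5], 0.73), 
[... 366 characters left out ...]
]
stand [([199.5, 243.8], 0.64)]
valve_tip [([264.5, 295.2], 0.7)]
valve [([104.7, 1.7], 0.46)]
spokes []
tyre []
spray_can []
carburettor [([105.3, 3.8], 0.89)]
mug [([349.0, 338.4], 0.97)]
bulb_box [([266.9, 74.4], 0.56), ([102.8, 2.3], 0.56)]
gauge []
tyre_lever [([103.6, 297.7], 0.84)]
screwdriver []
{'clock': 2.25, 'joint_pos': [-0.066, 0.536, -0.004, 1.538, 0.003, 1.067, -0.071], 'joint_vel': [0.001, 0.001, -0.002, 0.0, 0.001, 0.001, 0.0], 'joint_torque': [-0.0, -58.333, 1.048, -25.944, 0.012, 0.002, 0.0], 'tcp_pos': [0.65, -0.0, 0.231], 'tcp_rot': [2.221, 2.221, -0.0], 'contact_force': [0.362, -0.342, -0.335], 'wrist_torque': [0.047, 0.037, 0.005], 'grip_force': 0.0, 'opening': 1.003}
```

View pics/both1.png

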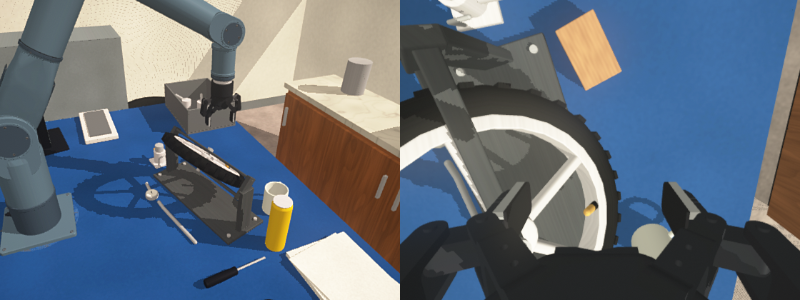

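The wrist view shows the brass valve end at about wrist pixel (266,291), on the lower side of the wheel facing away from the robot. The side view shows the lever at (246,310) and the gauge at (212,276).

```bash
cat > h.py <<'E'
import numpy as np
def ray(c,uv):
    M,V=c["mtx"],c["view"]
    d=np.linalg.inv(M)@[uv[0],uv[1],1]; d=d*[1,-1,-1]
    R=V[:3,:3]; o=-R.T@V[:3,3]; return o,R.T@d
def onz(c,uv,z):
    o,d=ray(c,uv); return o+d*(z-o[2])/d[2]
def proj(c,P):
    P=np.atleast_2d(P); V=c["view"]; q=P@V[:3,:3].T+V[:3,3]; q=q*[1,-1,-1]; q=q@c["mtx"].T; return q[:,:2]/q[:,2:]
def headR(yaw,t=np.radians(40)):
    c,s=np.cos(yaw),np.sin(yaw); Z=np.array([[c,-s,0],[s,c,0],[0,0,1]])
    return Z@np.array([[np.cos(t),0,np.sin(t)],[0,1,0],[-np.sin(t),0,np.cos(t)]])
E
python3 - <<'E'
from h import *
S,D,W=[np.load(n+"1.npz") for n in("scene","side","wrist")]
for c,uv,z in[(S,(254,186),.17),(S,(253.3,184.5),.17),(S,(252,183.8),.17),(D,(283.2,223),.17),(D,(283.6,220.6),.17),(S,(254,225),0),(D,(284.2,276.9),0),(W,(199.5,243.8),0)]: print(uv,np.round(onz(c,uv,z),3))
for n,c,uv in[("can",S,(173,190)),("can",D,(384,341)),("carb",S,(342.7,266)),("carb",D,(222.7,225.9)),("mug",S,(172,230)),("mug",D,(384.6,291.5)),("box",S,(281,285)),("gauge",S,(316,208.5)),("gauge",D,(212.6,276.5)),("lever",D,(245.8,309.7)),("sd",D,(330,383))]: print(n,np.round(onz(c,uv,0),3))
E
```

```text
(254, 186) [ 0.558 -0.083  0.17 ]
(253.3, 184.5) [ 0.556 -0.089  0.17 ]
(252, 183.8) [ 0.557 -0.094  0.17 ]
(283.2, 223) [ 0.547 -0.09   0.17 ]
(283.6, 220.6) [ 0.552 -0.081  0.17 ]
(254, 225) [ 0.565 -0.089  0.   ]
(284.2, 276.9) [ 0.552 -0.094  0.   ]
(199.5, 243.8) [ 0.55 -0.09  0.  ]
can [ 0.672 -0.377  0.   ]
can [ 0.675 -0.373  0.   ]
carb [0.47  0.191 0.   ]
carb [0.469 0.187 0.   ]
mug [ 0.763 -0.237  0.   ]
mug [ 0.766 -0.238  0.   ]
box [0.64  0.123 0.   ]
gauge [ 0.377 -0.012  0.   ]
gauge [ 0.379 -0.023  0.   ]
lever [ 0.42  -0.168  0.   ]
sd [ 0.512 -0.424  0.   ]
```

Request:
carry_out --plan '[[[0, 0, 5], 0, 0], [[-2, -2, 10], 0, 0], [[-5, -5, 15], 0, 0], [[-8, -8, 20], 0, 0], [[-9.5, -10, 25], 0, 0], [[-9.5, -10, 25], 0, 0], [[-9.5, -10, 25], 0, 0], [[-9.5, -10, 25], 0, 0]]'

```text
clock: 3.05
tcp_pos: [0.5551, -0.1003, 0.4821]
tcp_rot: [2.221, 2.219, 0.002]
contact_force: [0.4, 0.7, -1.0]
opening: -0.003
grip_force: 0.0
```

```bash
python3 - <<'E'
from cell import r
import cv2,numpy as np
p=r.capture("wrist"); cv2.imwrite("pics/w2.png",cv2.cvtColor(p["frame"],cv2.COLOR_RGB2BGR))
np.savez("w2.npz",**{k:p[k] for k in("mtx","view")})
for q in ["head","valve_tip","spokes"]:
    print(q,[(np.round(d["uv"],1).tolist(),round(d["confidence"],2)) for d in r.spot_point(q,p)[:2]])
o=r.get_obs();print({k:np.round(o[k],3).tolist() for k in("clock","tcp_pos","tcp_rot","opening")})
E
```

```text
head [([274.3, 157.4], 0.62)]
valve_tip [([328.8, 156.0], 0.5), ([271.4, 158.9], 0.3)]
spokes [([273.7, 158.6], 0.66), ([368.6, 219.3], 0.24)]
{'clock': 3.25, 'tcp_pos': [0.555, -0.099, 0.48], 'tcp_rot': [-2.218, -2.221, 0.003], 'opening': -0.001}
```

View pics/w2.png

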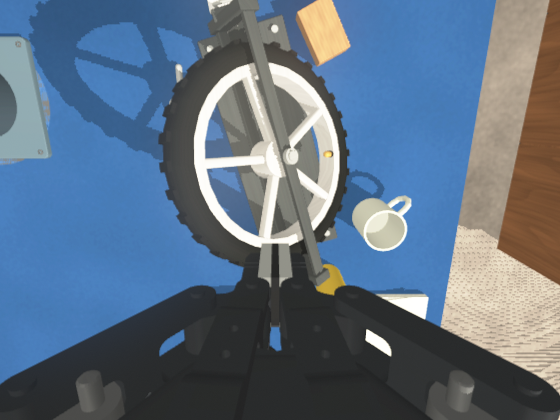

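The wheel is seen from above with its hub at (275,160). The valve end is at (329,155), so it is nearly straight down. The spokes reach the rim at about (205,162), (263,243), (255,72), (320,110) and (325,195), and the bar runs from (248,15) to (318,280). I'll fit the pose to these points.

```bash
cat > fit.py <<'E'
from h import *
import cv2
from scipy.optimize import least_squares
def pt(hd,yaw,x,y,z): return np.array(hd)+headR(yaw)@np.array([x,y,z])
def pol(a,rad,z): return (-rad*np.cos(a),-rad*np.sin(a),z)
def overlay(c,src,dst,hd,yaw,q,tcp=None,scale=1.4,crop=None):
    im=cv2.imread(src)
    def line(P,col): cv2.polylines(im,[np.round(proj(c,np.array([pt(hd,yaw,*p) for p in P])) ).astype(int)],False,col,1)
    th=np.linspace(0,2*np.pi,80)
    for rad,z in((160,0),(116,16),(28,21)): line([pol(a,rad/1e3,z/1e3) for a in th],(0,0,255))
    for s in(36,108,180,252,324):
        a=q+np.radians(s); line([pol(a,.028,.016),pol(a,.116,.016)],(0,200,0))
    line([pol(q,.094,.02),pol(q,.1,.02)],(255,0,255))
    for x in(-.009,.009): line([(x,-.2,.036),(x,.2,.036)],(255,255,0))
    cv2.imwrite(dst,im)
E
python3 - <<'E'
from fit import *
W=np.load("w2.npz"); S=np.load("scene1.npz"); D=np.load("side1.npz")
im=[(328.8,155.5)]+[(207,162),(263,240),(256,74),(320,110),(325,195)]
def f(v):
    hd=[v[0],v[1],.17]; yaw,q=v[2],v[3]
    P=[pt(hd,yaw,*pol(q,.094,.02))]
    # left ~ q+180, bottom, up, upright, lowright
    for s in(180,252,108,36,324): P.append(pt(hd,yaw,*pol(q+np.radians(s),.114,.016)))
    e=(proj(W,np.array(P))-im).ravel()
    b=proj(W,np.array([pt(hd,yaw,0,y,.036) for y in(.17,-.17)]))
    u=np.array([318-248,280-15.]);u/=np.hypot(*u); n=np.array([-u[1],u[0]])
    eb=(b-[248,15])@n
    return np.r_[e,eb,(proj(W,pt(hd,yaw,0,0,.021))[0]-(272,160))*.3]
best=None
for q0 in np.radians([150,180,210]):
  for sgn in(1,):
    s=least_squares(f,[.555,-.088,.2,q0])
    if best is None or s.cost<best.cost: best=s
v=best.x; print(v[:2],np.degrees(v[2:]),best.cost,np.round(best.fun,1))
np.save("fit.npy",v)
overlay(W,"pics/w2.png","pics/w2o.png",[v[0],v[1],.17],v[2],v[3])
i=cv2.imread("pics/w2o.png")[0:300,120:420]; cv2.imwrite("pics/w2o.png",cv2.resize(i,(600,600)))
E
```

```text
[ 0.54935218 -0.0896212 ] [ 15.19106136 165.7567804 ] 38.399991239672985 [-3.1 -0.2 -1.7 -0.8  1.9 -3.1 -3.9  1.4  0.7  2.8  0.4  1.9 -3.  -2.1
  2.7 -0.8]
```

View pics/w2o.png

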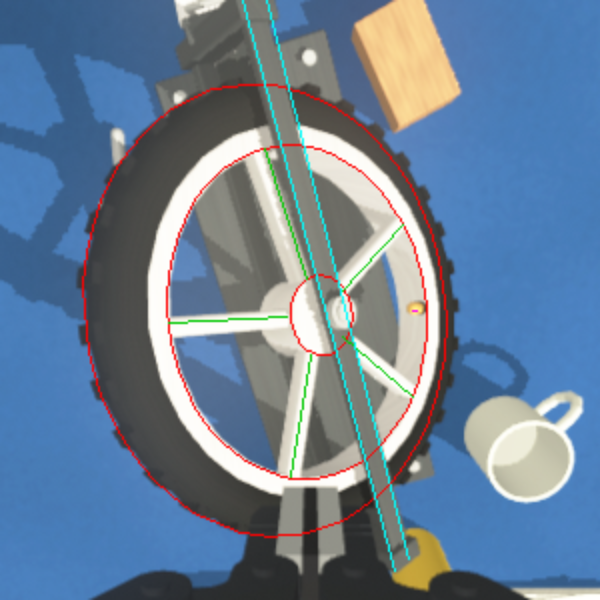

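The fit matches the picture: head (0.551, -0.089, 0.17), yaw 15.2°, q about 166°. I'll turn the wheel clockwise, working only in the upper half and only in gaps without the valve. The pushes are spoke q+180 from -14° to -83°, then spoke q-108 the same way, then spoke q+36 to its final angle.

```bash
cat > mv.py <<'E'
from fit import *
HD=[.551,-.089,.17]; YAW=np.radians(15.2)
def tcp(deg,rad=.07,z=.005): return pt(HD,YAW,*pol(np.radians(deg),rad,z))
def rel(P,base): return np.round((np.array(P)-base)*100,1).tolist()
E
python3 - <<'E'
from mv import *
b=np.array([.555,-.100,.481]); t=tcp(10)
print("start",t,rel(t,b))
print([rel(tcp(a),t) for a in(10,3,-4,-11,-18,-25,-32,-39,-46,-53,-60,-65,-69)])
E
```

```text
start [ 0.50632748 -0.11373328  0.21814178] [-4.9, -1.4, -26.3]
[[0.0, 0.0, 0.0], [-0.3, 0.8, 0.1], [-0.5, 1.6, 0.1], [-0.7, 2.5, -0.0], [-0.7, 3.3, -0.2], [-0.7, 4.1, -0.4], [-0.6, 4.9, -0.6], [-0.4, 5.7, -0.9], [-0.1, 6.4, -1.3], [0.2, 7.1, -1.7], [0.6, 7.7, -2.2], [0.9, 8.1, -2.5], [1.2, 8.4, -2.8]]
```

Request:
carry_out --plan '[[[-2, -0.7, 0], -8.5, 0], [[-4.9, -1.4, 0], -17, 0], [[-4.9, -1.4, -3], -25.5, 0], [[-4.9, -1.4, -6], -34, 0], [[-4.9, -1.4, -9], -42.5, 0], [[-4.9, -1.4, -12], -51, 0], [[-4.9, -1.4, -15], -59.5, 0], [[-4.9, -1.4, -17], -68, 0], [[-4.9, -1.4, -17], -75, 0], [[-4.9, -1.4, -17], -75, 0], [[-4.9, -1.4, -17], -75, 0]]'

```text
clock: 4.35
tcp_pos: [0.5061, -0.1135, 0.311]
tcp_rot: [-3.114, -0.417, 0.001]
contact_force: [0.2, 0.1, 1.0]
opening: 0.0
grip_force: 0.0
```

```bash
cat > look.py <<'E'
import sys
from cell import r
from mv import *
n=sys.argv[1]; cams=sys.argv[2].split(","); q=np.radians(float(sys.argv[3])); L=[]
for c in cams:
    p=r.capture(c); f=f"pics/{n}{c}.png"; cv2.imwrite(f,cv2.cvtColor(p["frame"],cv2.COLOR_RGB2BGR))
    print(c,"valve_tip",[(np.round(d["uv"],1).tolist(),round(d["confidence"],2)) for d in r.spot_point("valve_tip",p)[:2]])
    overlay(p,f,f,HD,YAW,q); i=cv2.imread(f)
    if c=="scene": i=cv2.resize(i[100:260,140:360],(550,400))
    if c=="side": i=cv2.resize(i[90:270,190:410],(550,450))[:400]
    L.append(cv2.resize(i,(530,400)))
cv2.imwrite(f"pics/{n}.png",cv2.resize(np.hstack(L),(800,int(800*400/(530*len(L))))))
o=r.get_obs();print({k:np.round(o[k],3).tolist() for k in("clock","tcp_pos","tcp_rot","opening","contact_force")})
E
python3 look.py a wrist,scene 166
```

```text
wrist valve_tip [([287.3, 45.5], 0.55)]
scene valve_tip [([231.2, 208.9], 0.39), ([340.1, 267.5], 0.27)]
{'clock': 4.55, 'tcp_pos': [0.506, -0.114, 0.312], 'tcp_rot': [3.114, 0.413, 0.001], 'opening': -0.001, 'contact_force': [0.383, 0.54, 0.199]}
```

View pics/a.png

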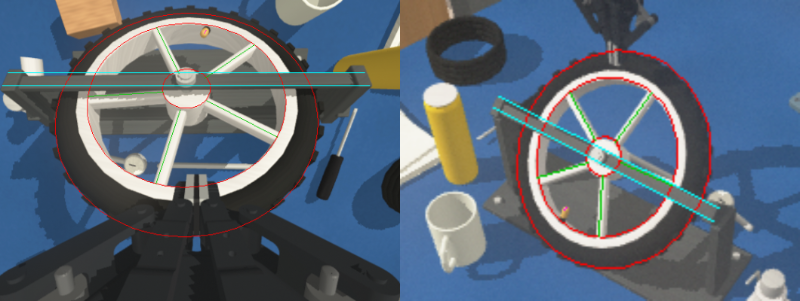

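The overlay fits both views. The finger is above the gap just clockwise-side of the valve-free spoke at -14° (wrist pixel about (170,150) in the picture). Next I'll go down and make the first push.

Request:
carry_out --plan '[[[0, 0, -4], 0, 0], [[0, 0, -7], 0, 0], [[0, 0, -8.5], 0, 0], [[0, 0, -9.3], 0, 0], [[-0.3, 0.8, -9.2], 0, 0], [[-0.5, 1.6, -9.2], 0, 0], [[-0.6, 2.0, -9.2], 0, 0], [[-0.7, 2.5, -9.3], 0, 0], [[-0.7, 2.5, -9.3], 0, 0]]'

```text
clock: 5.45
tcp_pos: [0.5004, -0.0893, 0.22]
tcp_rot: [3.113, 0.41, 0.006]
contact_force: [2.0, -4.5, -0.9]
opening: -0.004
grip_force: 1.7
```

```bash
python3 - <<'E'
from cell import r
import numpy as np
o=r.get_obs();print({k:np.round(o[k],3).tolist() for k in("clock","tcp_pos","contact_force","wrist_torque")})
E
```

```text
{'clock': 5.45, 'tcp_pos': [0.5, -0.089, 0.22], 'contact_force': [1.989, -4.452, -0.873], 'wrist_torque': [-0.816, -0.493, -0.052]}
```

Contact is made: about 5 N on the fingers, which agrees with the wheel's friction. I'll carry on round the arc.

Request:
carry_out --plan '[[[0, 0.8, -0.2], 0, 0], [[0, 1.6, -0.4], 0, 0], [[0.1, 2.4, -0.6], 0, 0], [[0.3, 3.2, -0.9], 0, 0], [[0.6, 3.9, -1.3], 0, 0], [[0.9, 4.6, -1.7], 0, 0], [[1.3, 5.2, -2.2], 0, 0], [[1.6, 5.6, -2.5], 0, 0], [[1.9, 5.9, -2.8], 0, 0], [[1.9, 5.9, -2.8], 0, 0], [[1.9, 5.9, -2.8], 0, 0]]'

```text
clock: 6.55
tcp_pos: [0.518, -0.0298, 0.1909]
tcp_rot: [-3.115, -0.411, -0.0]
contact_force: [-1.2, -2.5, 0.5]
opening: 0.002
grip_force: 1.0
```

```bash
python3 look.py b wrist,scene 97; python3 - <<'E'
from mv import *
t=tcp(-69)
print([rel(tcp(a),t) for a in(-60,-50)])
E
```

```text
wrist valve_tip []
scene valve_tip [([224.2, 176.0], 0.6)]
{'clock': 6.75, 'tcp_pos': [0.518, -0.03, 0.191], 'tcp_rot': [-3.114, -0.41, -0.001], 'opening': -0.003, 'contact_force': [-2.04, -1.636, 2.294]}
[[-0.6, -0.7, 0.6], [-1.2, -1.5, 1.3]]
```

View pics/b.png

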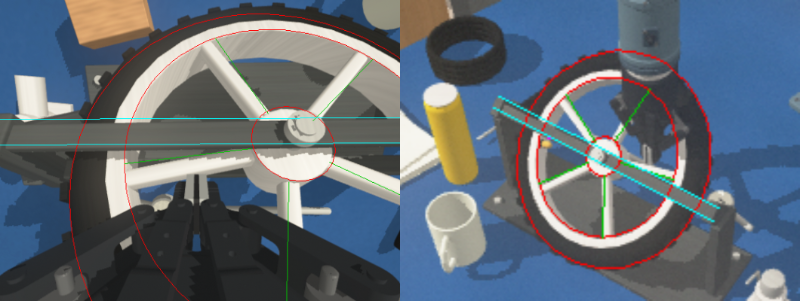

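The wheel has turned to about q=100°. The finger now sits at the uphill side of the left spoke, and the next spoke is near -8°. I'll back off, lift and take that spoke.

```bash
python3 - <<'E'
from mv import *
t=tcp(-69); s=tcp(16)
print(rel(s,t),[rel(tcp(a),s) for a in(16,8,2,-4,-11,-18,-25,-32,-39,-46,-53,-60,-65,-69,-72)])
E
```

```text
[-0.9, -9.0, 2.7] [[0.0, 0.0, 0.0], [-0.4, 0.9, 0.1], [-0.6, 1.6, 0.2], [-0.8, 2.3, 0.2], [-1.0, 3.1, 0.1], [-1.0, 4.0, -0.0], [-1.0, 4.8, -0.2], [-0.9, 5.6, -0.5], [-0.7, 6.4, -0.8], [-0.4, 7.1, -1.2], [-0.1, 7.8, -1.6], [0.3, 8.4, -2.1], [0.6, 8.7, -2.4], [0.9, 9.0, -2.7], [1.1, 9.2, -2.9]]
```

Request:
carry_out --plan '[[[-0.6, -0.7, 0.6], 0, 0], [[-1, -1.2, 3], 0, 0], [[-1, -1.2, 7], 0, 0], [[-1, -1.2, 10.7], 0, 0], [[-1, -5, 10.7], 0, 0], [[-0.9, -9, 10.7], 0, 0], [[-0.9, -9, 10.7], 0, 0], [[-0.9, -9, 7], 0, 0], [[-0.9, -9, 4], 0, 0], [[-0.9, -9, 2.7], 0, 0], [[-0.9, -9, 2.7], 0, 0]]'

```text
clock: 7.85
tcp_pos: [0.5078, -0.1195, 0.2161]
tcp_rot: [-3.113, -0.41, 0.005]
contact_force: [-0.5, -1.0, -0.1]
opening: 0.003
grip_force: 0.0
```

Request:
carry_out --plan '[[[-0.4, 0.9, 0.1], 0, 0], [[-0.6, 1.6, 0.2], 0, 0], [[-0.8, 2.3, 0.2], 0, 0], [[-1.0, 3.1, 0.1], 0, 0], [[-1.0, 4.0, 0], 0, 0], [[-1.0, 4.8, -0.2], 0, 0], [[-0.9, 5.6, -0.5], 0, 0], [[-0.7, 6.4, -0.8], 0, 0]]'

```text
clock: 8.65
tcp_pos: [0.5041, -0.0586, 0.2119]
tcp_rot: [3.111, 0.406, 0.009]
contact_force: [0.1, -9.0, -0.1]
opening: -0.0
grip_force: 3.7
```

Request:
carry_out --plan '[[[0.3, 0.7, -0.4], 0, 0], [[0.6, 1.4, -0.8], 0, 0], [[1.0, 2.0, -1.3], 0, 0], [[1.3, 2.3, -1.6], 0, 0], [[1.6, 2.6, -1.9], 0, 0], [[1.8, 2.8, -2.1], 0, 0], [[1.8, 2.8, -2.1], 0, 0], [[1.8, 2.8, -2.1], 0, 0], [[1.2, 2.1, -1.5], 0, 0], [[0.7, 1.5, 1], 0, 0], [[0.7, 1.5, 6], 0, 0], [[0.7, 1.5, 8], 0, 0]]'

```text
clock: 9.85
tcp_pos: [0.5103, -0.0409, 0.2939]
tcp_rot: [-3.115, -0.41, -0.01]
contact_force: [0.2, -0.2, 0.4]
opening: -0.001
grip_force: 0.0
```

```bash
python3 look.py c wrist,scene 27
```

```text
wrist valve_tip [([423.0, 256.1], 0.68)]
scene valve_tip [([277.9, 283.3], 0.48), ([255.1, 223.3], 0.28)]
{'clock': 10.05, 'tcp_pos': [0.509, -0.041, 0.29], 'tcp_rot': [-3.114, -0.411, -0.002], 'opening': -0.002, 'contact_force': [-0.176, 0.937, -0.722]}
```

View pics/c.png

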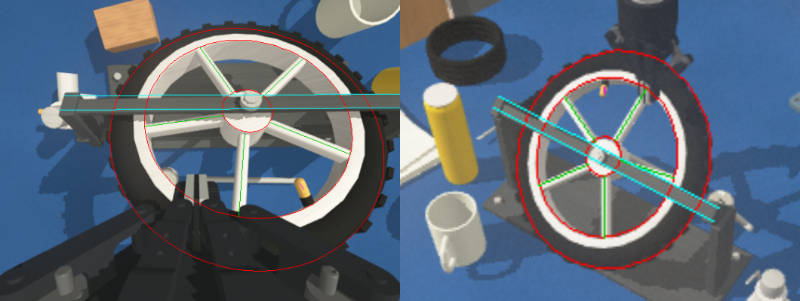

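The valve is now in the upper half with q about 27-29°. The next spoke (q+36) is at about 64°, too near the bar to get behind safely. I'll nudge the left spoke about 8° further first and work out the coordinates for that.

```bash
python3 - <<'E'
from mv import *
t1=tcp(-69); s=t1+np.array([-.9,-9,2.7])/100; c=s+np.array([0,7.9,7.2])/100
H=lambda x,y,z=5: pt(HD,YAW,x/1e3,y/1e3,z/1e3)
print("cmd",c,"head",(headR(YAW).T@(c-HD)))
for x in(-34,-28,-22,-18,-15,-13,-11): print(x,rel(H(x,65),c))
c2=c
print("third insert",[ (x,y,rel(H(x,y),c)) for x,y in((-14,-75),(-18,-75),(-22,-74),(-26,-73),(-30,-72),(-34,-70))])
# valve angle
p=np.load("w2.npz")
E
```

```text
cmd [ 0.50942274 -0.04113134  0.28895504] head [-0.09758427  0.05709515  0.07340184]
-34 [0.3, 0.9, -9.3]
-28 [0.7, 1.0, -9.7]
-22 [1.1, 1.1, -10.1]
-18 [1.4, 1.2, -10.4]
-15 [1.7, 1.3, -10.5]
-13 [1.8, 1.3, -10.7]
-11 [2.0, 1.3, -10.8]
third insert [(-14, -75, [5.4, -12.2, -10.6]), (-18, -75, [5.1, -12.3, -10.4]), (-22, -74, [4.8, -12.3, -10.1]), (-26, -73, [4.5, -12.3, -9.8]), (-30, -72, [4.1, -12.3, -9.6]), (-34, -70, [3.8, -12.1, -9.3])]
```

Request:
carry_out --plan '[[[0.3, 0.9, -4], 0, 0], [[0.3, 0.9, -7.5], 0, 0], [[0.3, 0.9, -9.3], 0, 0], [[0.7, 1.0, -9.7], 0, 0], [[1.1, 1.1, -10.1], 0, 0], [[1.4, 1.2, -10.4], 0, 0], [[1.7, 1.3, -10.5], 0, 0], [[1.9, 1.3, -10.7], 0, 0], [[1.9, 1.3, -10.7], 0, 0], [[1.9, 1.3, -10.7], 0, 0]]'

```text
clock: 11.05
tcp_pos: [0.5273, -0.0276, 0.1825]
tcp_rot: [-3.114, -0.411, 0.003]
contact_force: [-5.7, 0.2, 1.5]
opening: 0.001
grip_force: 2.3
```

Request:
carry_out --plan '[[[-0.6, -0.2, 0.4], 0, 0], [[-1.2, -0.3, 2], 0, 0], [[-1.2, -0.3, 6], 0, 0], [[-1.2, -0.3, 10.7], 0, 0], [[-0.5, -4, 11], 0, 0], [[1.5, -8, 11], 0, 0], [[3.5, -13.5, 11], 0, 0], [[3.5, -13.5, 9], 0, 0], [[3.5, -13.5, 9], 0, 0], [[3.5, -13.5, 9], 0, 0]]'

```text
clock: 12.05
tcp_pos: [0.5631, -0.1624, 0.2728]
tcp_rot: [-3.114, -0.411, -0.001]
contact_force: [-0.3, -0.0, 1.0]
opening: 0.001
grip_force: 0.0
```

```bash
python3 look.py d wrist,scene 19; python3 - <<'E'
from mv import *
from scipy.optimize import minimize_scalar
E
```

```text
wrist valve_tip []
scene valve_tip [([273.7, 190.6], 0.72), ([254.7, 147.6], 0.53)]
{'clock': 12.25, 'tcp_pos': [0.564, -0.162, 0.273], 'tcp_rot': [3.114, 0.413, 0.003], 'opening': -0.001, 'contact_force': [0.426, 0.527, -0.401]}
```

View pics/d.png

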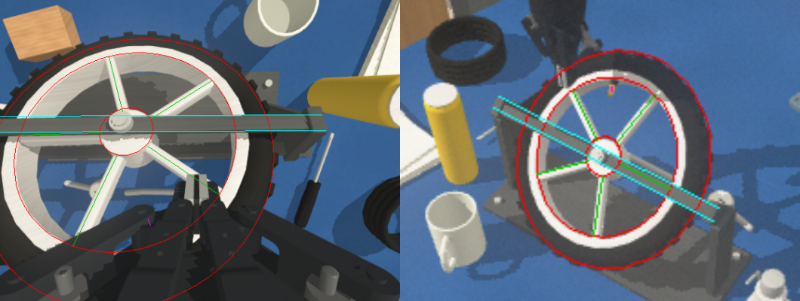

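q is about 19° and the spoke to push is at about 55°. The finger hovers over the clear space between that spoke and the bar. Next come the descent and the third push, stopping a little short for a check.

```bash
python3 - <<'E'
from mv import *
H=lambda x,y,z=5: pt(HD,YAW,x/1e3,y/1e3,z/1e3)
c=H(-14,-75)+[0,0,.089]
for p in[(-11,-75),(-16,-74.5),(-20,-74),(-24,-73),(-28,-72),(-32,-70.5),(-36,-69),(-39,-68),(-41,-67),(-43,-66),(-45,-65)]: print(p,rel(H(*p),c))
E
```

```text
(-11, -75) [0.2, 0.1, -9.1]
(-16, -74.5) [-0.2, 0.0, -8.8]
(-20, -74) [-0.5, -0.0, -8.5]
(-24, -73) [-0.8, -0.0, -8.3]
(-28, -72) [-1.1, 0.0, -8.0]
(-32, -70.5) [-1.4, 0.1, -7.7]
(-36, -69) [-1.8, 0.1, -7.5]
(-39, -68) [-2.0, 0.2, -7.3]
(-41, -67) [-2.2, 0.2, -7.2]
(-43, -66) [-2.4, 0.3, -7.0]
(-45, -65) [-2.6, 0.3, -6.9]
```

Request:
carry_out --plan '[[[0.2, 0.1, -3], 0, 0], [[0.2, 0.1, -5], 0, 0], [[0.2, 0.1, -6.5], 0, 0], [[0.2, 0.1, -8], 0, 0], [[0.2, 0.1, -9.1], 0, 0], [[0.2, 0.1, -9.1], 0, 0]]'

```text
clock: 12.85
tcp_pos: [0.5643, -0.1612, 0.1803]
tcp_rot: [-3.114, -0.411, 0.003]
contact_force: [-0.1, -0.0, -0.3]
opening: 0.001
grip_force: 0.0
```

Request:
carry_out --plan '[[[-0.4, -0.1, 0.3], 0, 0], [[-0.7, -0.1, 0.6], 0, 0], [[-1.0, -0.1, 0.8], 0, 0], [[-1.3, -0.1, 1.1], 0, 0], [[-1.6, 0, 1.4], 0, 0], [[-2.0, 0, 1.6], 0, 0], [[-2.2, 0.1, 1.8], 0, 0], [[-2.4, 0.1, 1.9], 0, 0], [[-2.4, 0.1, 1.9], 0, 0], [[-2.4, 0.1, 1.9], 0, 0]]'

```text
clock: 13.85
tcp_pos: [0.5441, -0.1608, 0.2028]
tcp_rot: [3.113, 0.411, 0.012]
contact_force: [5.8, 0.6, -0.5]
opening: 0.001
grip_force: 2.3
```

```bash
python3 look.py e wrist,scene 0
```

```text
wrist valve_tip []
scene valve_tip [([253.1, 185.6], 0.5), ([264.8, 149.5], 0.39)]
{'clock': 14.05, 'tcp_pos': [0.544, -0.161, 0.203], 'tcp_rot': [3.113, 0.411, 0.012], 'opening': -0.001, 'contact_force': [5.854, 1.425, 0.377]}
```

View pics/e.png

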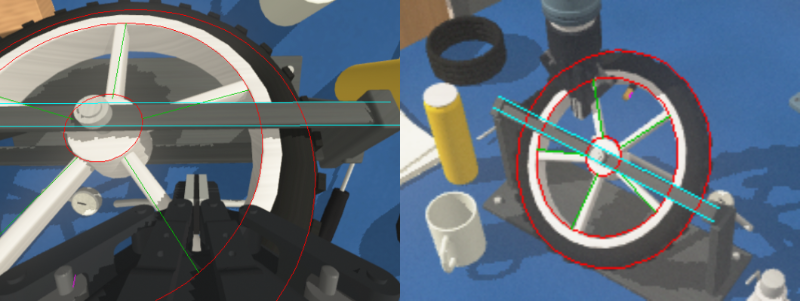

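The brass end shows in the scene picture at pixel (265,149.5). I'll turn that into a wheel angle.

```bash
cat > qv.py <<'E'
from mv import *
S=np.load("scene1.npz")
def q_of(uv,guess):
    qs=np.radians(np.arange(guess-25,guess+25,.25)); P=proj(S,np.array([pt(HD,YAW,*pol(q,.094,.02)) for q in qs]))
    d=np.hypot(*(P-uv).T); i=d.argmin(); return np.degrees(qs[i]),d[i],P[i]
E
python3 - <<'E'
from qv import *
for uv,g in[((231.2,208.9),166),((224.2,176),97),((254.7,147.6),19),((264.8,149.5),5)]: print(q_of(uv,g))
for q in(0,5,10): print(q,proj(S,pt(HD,YAW,*pol(np.radians(q),.094,.02))))
E
```

```text
(np.float64(165.5), np.float64(0.6507029187099808), array([230.7692371 , 209.38770648]))
(np.float64(101.25), np.float64(2.1591798227751378), array([222.09438299, 175.52205177]))
(np.float64(21.5), np.float64(0.7652772545748932), array([254.71346723, 148.36515875]))
(np.float64(3.0000000000000004), np.float64(0.7396162264192314), array([264.59154593, 150.20963305]))
0 [[266.10909627 150.84041376]]
5 [[263.56222866 149.8397091 ]]
10 [[260.93686978 149.09429255]]
```

q is about 3°, which agrees with the contact geometry. I'll push gently by about 3° more, then back off downhill and lift clear.

Request:
carry_out --plan '[[[-0.2, 0, 0.1], 0, 0], [[-0.3, 0.1, 0.2], 0, 0], [[-0.4, 0.1, 0.3], 0, 0], [[-0.4, 0.1, 0.3], 0, 0], [[-0.4, 0.1, 0.3], 0, 0], [[0.2, 0, -0.1], 0, 0], [[0.7, 0, -0.5], 0, 0], [[0.7, 0, 2], 0, 0], [[0.7, 0, 6], 0, 0], [[0.7, 0, 11], 0, 0], [[0.7, 0, 16], 0, 0], [[0.7, 0, 20], 0, 0]]'

```text
clock: 15.25
tcp_pos: [0.5481, -0.1613, 0.4034]
tcp_rot: [3.114, 0.409, 0.003]
contact_force: [0.6, -0.3, -1.1]
opening: -0.0
grip_force: 0.0
```

Request:
carry_out --plan '[[[0, 0, 3], 0, 0], [[0, 4, 5], 0, 0], [[0, 8, 5], 0, 0], [[-1, 10, 5], 0, 0], [[-1, 10, 5], 0, 0], [[-1, 10, 5], 0, 0]]'

```text
clock: 15.85
tcp_pos: [0.5379, -0.0613, 0.4503]
tcp_rot: [3.114, 0.41, -0.001]
contact_force: [0.2, -0.8, -0.6]
opening: 0.001
grip_force: 0.0
```

```bash
python3 look.py f wrist,scene 0
```

```text
wrist valve_tip []
scene valve_tip [([264.6, 151.9], 0.4)]
{'clock': 16.05, 'tcp_pos': [0.538, -0.062, 0.45], 'tcp_rot': [3.115, 0.407, -0.001], 'opening': -0.001, 'contact_force': [-0.233, -0.022, 0.349]}
```

View pics/f.png

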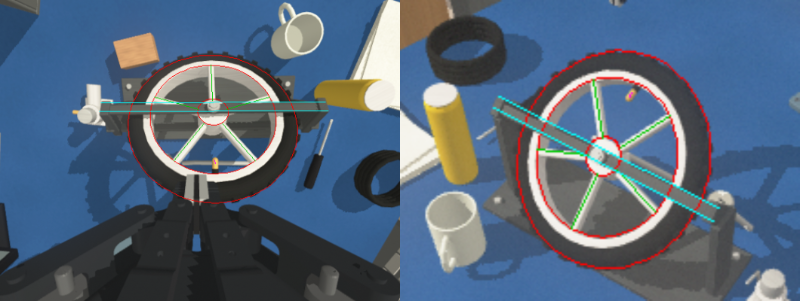

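The wheel is clear of the arm and the valve end sits at the overlay mark for q=0, with the spokes symmetric about it. One numerical check: score the spokes' brightness against q in both cameras.

```bash
python3 - <<'E'
from cell import r
from mv import *
qs=np.arange(-8,8.1,.5)
for c in("wrist","scene"):
    p=r.capture(c); g=cv2.cvtColor(p["frame"],cv2.COLOR_RGB2HSV).astype(np.float32); g=g[...,2]-g[...,1]
    sc=[]
    for q in qs:
        P=np.array([pt(HD,YAW,*pol(np.radians(q+s+o),rad,.016)) for s in(36,108,180,252,324) for rad in np.linspace(.06,.112,25) for o in np.degrees([-.004/rad,0,.004/rad])])
        uv=proj(p,P).astype(np.float32); sc.append(cv2.remap(g,uv[None,:,0],uv[None,:,1],cv2.INTER_LINEAR).mean())
    sc=np.array(sc); i=sc.argmax(); w=np.clip(sc-sc.max()*.9,0,None); print(c,qs[i],(w*qs).sum()/w.sum(),np.round(sc[::2]))
    for q in("valve_tip",): print(r.spot_point(q,p)[:2])
E
```

```text
wrist 0.0 0.26750075662934747 [ 83.  92. 105. 120. 139. 155. 171. 184. 194. 188. 179. 165. 146. 127.
 107.  91.  80.]
[{'uv': [299.9, 224.1], 'confidence': 0.44}]
scene 0.0 0.09108973930723985 [ 92. 102. 115. 131. 150. 169. 186. 198. 202. 200. 189. 170. 150. 129.
 111.  95.  83.]
[{'uv': [268.0, 152.3], 'confidence': 0.46}]
```

Both cameras put q at 0.0-0.3°, well inside the ±6° allowed. The arm is clear, so I'm handing in.

```bash
python3 -c "
from cell import r
print(r.job_done())"
```

```text
the job is handed in; nothing more can be done
None
```

The wheel now stands with its valve stem at the very top, within about 0.3° by both cameras; I pushed it round by the spokes only, the arm is clear, and the job is handed in (the hand-in gave no verdict back).

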